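# Make up the stamping and mending kits at the library desk

### The job

Make up the two desk kits for the library's book-sale volunteers. The yellow tray is the stamping kit: stand the stamp and the red ink bottle and lay the roll of white labels in it, one to each compartment; the blue tray is the mending kit: stand the glue bottle and lay the roll of green cloth tape in it, each in a compartment of its own, the third left empty. Set each thing down flat on the compartment's floor without dropping it, and leave the blue ink, the red tape and the grey book where they are.

Things in the scene. Friction and masses are not known exactly. Their poses are not given: they have to be found in the camera images.
- yellow_tray: shallow yellow plastic desk tray, 88 x 256 x 16 mm high, loose, 0.6 kg. Origin: centre of its underside; y along its length, x across, z up. Inner floor at z = 4 mm; walls and two dividers 4 mm thick, up to z = 16 mm. Three compartments in a row, 80 x 80 mm inside, centred at y = -84, 0, +84 mm, x = 0. Takes the stamping kit.
- blue_tray: shallow blue plastic desk tray, 88 x 256 x 16 mm high, loose, 0.6 kg. Origin: centre of its underside; y along its length, x across, z up. Inner floor at z = 4 mm; walls and two dividers 4 mm thick, up to z = 16 mm. Three compartments in a row, 80 x 80 mm inside, centred at y = -84, 0, +84 mm, x = 0. Takes the mending kit.
- stamp: self-inking hand stamp, black with a grey thumb top, standing on its two frame legs, 40 mm along its x, 58 mm along its y, 82 mm high (the full section runs from z = 36 to 74 mm; below it the legs are 40 mm wide along x, at y = +-25 mm), about 120 g. Origin: centre of its underside, z up. Goes in the yellow tray.
- red_ink: small round stamp-ink bottle, red with a red cap and a white paper label, standing, 32 mm diameter (body straight up to 43 mm), 70 mm high in all, about 50 g. Origin: centre of its underside, z up. Goes in the yellow tray.
- label_roll: roll of white paper labels, lying flat, 60 mm outside diameter, 45 mm high, with an open hole 25 mm wide through its middle and a brown cardboard core; about 90 g. Origin: centre of its underside; z up along its axis. Goes in the yellow tray.
- glue: white plastic glue bottle with an orange band and an orange nozzle, standing, 50 mm diameter up to 70 mm, tapering above, 104 mm high with its nozzle, about 160 g. Origin: centre of its underside, z up. Goes in the blue tray.
- green_tape: roll of green cloth book tape, lying flat, 60 mm outside diameter, 45 mm high, with an open hole 38 mm wide through its middle and a brown cardboard core; about 110 g. Origin: centre of its underside; z up along its axis. Goes in the blue tray.
- blue_ink: small round stamp-ink bottle, blue with a blue cap and a white paper label, standing, 32 mm diameter (body straight up to 43 mm), 70 mm high in all, about 50 g. Origin: centre of its underside, z up. Not wanted: leave it where it is.
- red_tape: roll of red cloth book tape, lying flat, 60 mm outside diameter, 45 mm high, with an open hole 38 mm wide through its middle and a brown cardboard core; about 110 g. Origin: centre of its underside; z up along its axis. Not wanted: leave it where it is.
- book: grey hardback book lying flat beyond the trays, 110 x 180 x 28 mm (x, y, z), 0.4 kg. Origin: centre of its underside. Leave it where it is.
Mind the look-alikes: they are no part of the job. Leave any turquoise look-alike of the red_ink alone. Of the things that look like the green_tape, take the one that is nearest to the robot's base at the start.

How it is judged:
By the outcome, as a careful person would: the job done as asked, in the order asked, and still so for the second after the job is handed in, with the robot touching nothing.
It also fails if it takes over 125 s, if anything falls off the work surface, if the arm or the gripper's body presses on something with over 40 N, if the wrist force passes 120 N, or if a joint passes its speed limit or range.

### The arm

A 6-joint arm with a two-finger parallel gripper is mounted at the origin on the work surface. World frame = base frame: x ahead of the robot, y to its left, z up, the work surface at z = 0. Lengths are in m, angles in rad, forces in N, time in s.
With the tool pointing down it reaches from about 0.375 to 0.9 m from the base axis. Payload 3.1 kg.
Tool frame: the origin (TCP) lies at the centre of the arm's flange, where the gripper is bolted on; the fingertips stand robot.tip_extent ahead of it and the grasp point (between the pads) lies 164 mm ahead of it (robot.tip_extent is the distance from the TCP to the fingertips, in m); z points along the fingers, y is the line along which they close (so a half turn about z gives the same grasp; the last joint's range is limited). The gripper opens to 87 mm and grips with 3 to 60 N. Pads are 19 mm wide; open, the fingers measure 117 mm over their backs; the gripper's body (75 mm by 190 mm) begins 51 mm behind the grasp point.
Start: joints at [1.065, 0.527, 1.433, -0, 1.181, -0.178], TCP at [0.201, 0.592, 0.405] pointing down, gripper open.
Joint ranges: [-3.08, 3.08], [-0.75, 2.2], [0.22, 2.44], [-1.43, 4.57], [0, 2.65], [-2.85, 2.85]. Speed limits (rad/s): [2.79, 2.79, 3.14, 3.14, 3.14, 3.14].

### API

Orientations are given as a unit quaternion [x, y, z, w].
In Python, from rig import get_obs, camera, hand_in, cut_out, robot gives the robot as it stands.
- The arm moves only by the tool step_arm, never from a script. Its argument "rows" is a list of rows, each a list of 6 numbers: the shift along the world's x, y, z in m, then the turn, a rotation vector about the world's x, y, z in degrees. A call has 1 to 12 rows; each row shifts and turns the commanded pose from where the row before left it; what a row does not reach is not made up. A row lasts 1/8 s, in which the tool goes at most 62.5 mm and 10.7 degrees, less where a joint would pass 70% of its speed; a pose out of reach is approached as far as the arm can. A call is refused whole if a number of a shift passes 0.0625 or a number of a turn 10.7, either way. A call with a gripper value outside its range is refused whole. "jaw" is the finger opening in m, from 0 to 0.087, set as the call begins (left out, the last holds). The fingers move at their own pace and stop on an object; "squeeze" is the grip in N (left out, the last holds). Time passes only in rows, so rows that do not move let the fingers close. It gives the time, the measured TCP pose, the force, the opening and the grip force at its end, in the units of the state.
- get_obs(): the state, without advancing time (a new reading comes with each control period).
- camera(name): name is "scene" or "side" or "wrist"; returns a dict with "pixels" (384x512x3 uint8, blue, green, red), "depth" (384x512 float32, m along the optical axis (not along the pixel's ray), 0 where there is no reading), "fov_y" (degrees; the focal length in pixels is half the picture's height over the tangent of half this angle, whatever the lens; pixels are square), "cx", "cy" (the principal point, pixels), "extrinsics" (4x4, takes a point from camera to world coordinates); the wrist camera has in their place "mount" (4x4, takes a point from camera to tool coordinates, whose origin is the TCP and whose axes are the flange's). Camera axes: x right, y up, looking along -z (the intrinsics and any distortion apply to the point x, -y, -z); pixel columns grow to the right and rows downward; lengths in m; the calibration is good to about 2 mm. A picture is of the moment at which its call begins: read the wrist's pose just before it.
- hand_in(): hands the job in; it is judged then, once.
Trained networks look in the newest picture that a camera, given by its name, has taken for a name from the list of things; names that differ only in an ending like _2 or _b are one class to them, and where a whole thing is asked for, a point or a joint stands for the part that bears it (a point fixed in the world has none). Each returns a list of dicts, best first, with "confidence" (0 to 1); they miss things now and then, are a little off and sometimes report something else, mostly with a low value. They report only what shows in the picture. A call takes as long as a camera call. They do not tell look-alikes from the thing itself.
- cut_out(label, camera): "region" (384x512 bool, what is visible of it) and "extent" ([centre column, centre row, width, height] in pixels, round what is visible of it).
The state is a dict: "time": time; "q": joint angles; "joint_velocities": joint speeds; "joint_torque": joint torques, N m; "position": TCP position; "tool_rot": TCP orientation; "ft_force": force on the tool from outside, world axes, zero at the start; "moment": the same for the moment, N m; "grip_width": finger opening in m; "grip_force": force on a finger pad.
Only numpy, scipy, OpenCV 4.12 (cv2) and the standard library are available. Lean on these libraries where they do the work, as an engineer would, in place of code of your own. Each camera call takes 0.05 s, during which the arm holds its last target. There are 200 camera calls.

## Working session

There is one attempt and no reset: what is moved stays moved. The work goes in short steps, Python scripts to look and compute and a tool call to move; the robot and the scene stay as the last step left them, time stands still between calls to the robot, and variables do not carry over. Pictures are saved under pics/ and viewed, at most 14 in all, crops included, and the job is handed in when it is done.

Besides the shell and the picture viewer there is one more tool, called after "Call:" by a JSON object that holds its "name" and its "arguments", one argument or row to a line. step_arm: Moves the arm, as the interface text tells. Its arguments: {"type":"object","properties":{"rows":{"type":"array"},"jaw":{"type":"number"},"squeeze":{"type":"number"}},"required":["rows"]}

```bash
ls; mkdir -p pics
cat > h.py <<'E'
import numpy as np, cv2
from rig import get_obs, camera, hand_in, cut_out, robot
from scipy.spatial.transform import Rotation as R
def cloud(name):
    o=get_obs(); c=camera(name); d=c["depth"]; h,w=d.shape
    f=h/2/np.tan(np.radians(c["fov_y"])/2)
    v,u=np.mgrid[:h,:w]
    P=np.stack([(u-c["cx"])/f*d,-(v-c["cy"])/f*d,-d],-1)
    if "extrinsics" in c: T=np.array(c["extrinsics"])
    else:
        T=np.eye(4);T[:3,:3]=R.from_quat(o["tool_rot"]).as_matrix();T[:3,3]=o["position"];T=T@np.array(c["mount"])
    W=P@T[:3,:3].T+T[:3,3]; W[d==0]=np.nan
    return c["pixels"],W,c
E
python3 - <<'E'
from h import *
o=get_obs();print(o["time"],o["position"],o["tool_rot"],robot.tip_extent)
ims=[]
for n in("scene","side"):
    p,W,c=cloud(n);ims.append(p);print(n,[k for k in c],c["fov_y"],np.round(np.array(c["extrinsics"]),2).tolist())
    for l in "yellow_tray blue_tray stamp red_ink label_roll glue green_tape blue_ink red_tape book".split():
        for r in cut_out(l,n):
            m=r["region"]; q=W[m];q=q[~np.isnan(q[:,0])]
            if len(q)<5: continue
            zt=np.percentile(q[:,2],95);t=q[q[:,2]>zt-.008]
            print(l,round(r["confidence"],2),np.round(r["extent"]).astype(int),"med",np.round(np.median(q,0),3),"zt",round(zt,3),"topc",np.round((t.min(0)+t.max(0))/2,3),"col",np.median(p[m],0).astype(int))
cv2.imwrite("pics/a.png",cv2.resize(ims[0],(800,600)));cv2.imwrite("pics/b.png",cv2.resize(ims[1],(800,600)))
E
```

```text
pics
0.0 [0.2010307  0.59143041 0.403785  ] [ 1.63171764e-01  9.86597096e-01 -1.00651065e-03 -3.63928451e-04] 0.1822
scene ['pixels', 'depth', 'fov_y', 'cx', 'cy', 'extrinsics'] 52.04276174730946 [[0.69, -0.57, 0.44, 1.2], [0.72, 0.53, -0.45, -0.66], [0.02, 0.63, 0.78, 1.12], [0.0, 0.0, 0.0, 1.0]]
yellow_tray 0.84 [237 230  63  63] med [ 0.636 -0.18   0.005] zt 0.016 topc [ 0.635 -0.173  0.015] col [ 45 130 154]
yellow_tray 0.4 [241 175  15  22] med [ 0.473 -0.014  0.035] zt 0.047 topc [ 0.467 -0.009  0.044] col [26 53 19]
stamp 0.73 [319 121  17  27] med [0.496 0.396 0.064] zt 0.083 topc [0.486 0.411 0.081] col [11 12 12]
stamp 0.5 [275 154  17  17] med [0.485 0.139 0.041] zt 0.048 topc [0.477 0.147 0.046] col [ 87  95 105]
label_roll 0.55 [274 154  15  20] med [0.486 0.14  0.041] zt 0.048 topc [0.477 0.147 0.046] col [ 87  95 102]
glue 0.56 [277 125  15  27] med [0.405 0.27  0.053] zt 0.091 topc [0.398 0.28  0.095] col [70 79 92]
green_tape 0.8 [242 173  15  21] med [ 0.473 -0.013  0.033] zt 0.047 topc [ 0.467 -0.009  0.044] col [27 54 21]
green_tape 0.5 [296 147  15  16] med [0.51
[... 1514 characters left out ...]
4 0.228 0.044] col [39 85 54]
green_tape 0.46 [241 233  22  28] med [ 0.456 -0.181  0.033] zt 0.047 topc [ 0.46  -0.167  0.044] col [ 18  35 116]
green_tape 0.26 [250 177  50  48] med [0.639 0.145 0.006] zt 0.017 topc [0.638 0.152 0.015] col [140  77  43]
blue_ink 0.72 [229 265  15  23] med [ 0.365 -0.293  0.039] zt 0.07 topc [ 0.369 -0.285  0.068] col [109  81  74]
blue_ink 0.22 [296 284  14  29] med [ 0.487 -0.431  0.04 ] zt 0.071 topc [ 0.492 -0.424  0.069] col [ 39  64 127]
red_tape 0.88 [241 231  24  32] med [ 0.457 -0.18   0.032] zt 0.047 topc [ 0.46  -0.167  0.044] col [ 19  35 116]
book 0.66 [298 170  54  34] med [0.791 0.066 0.028] zt 0.031 topc [0.801 0.085 0.029] col [ 96 102  99]
```

View pics/a.png

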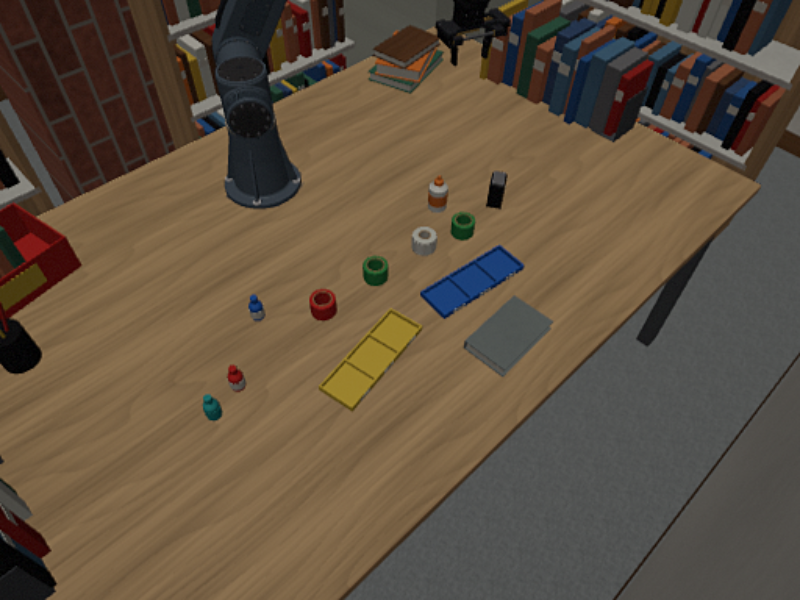

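View pics/b.png

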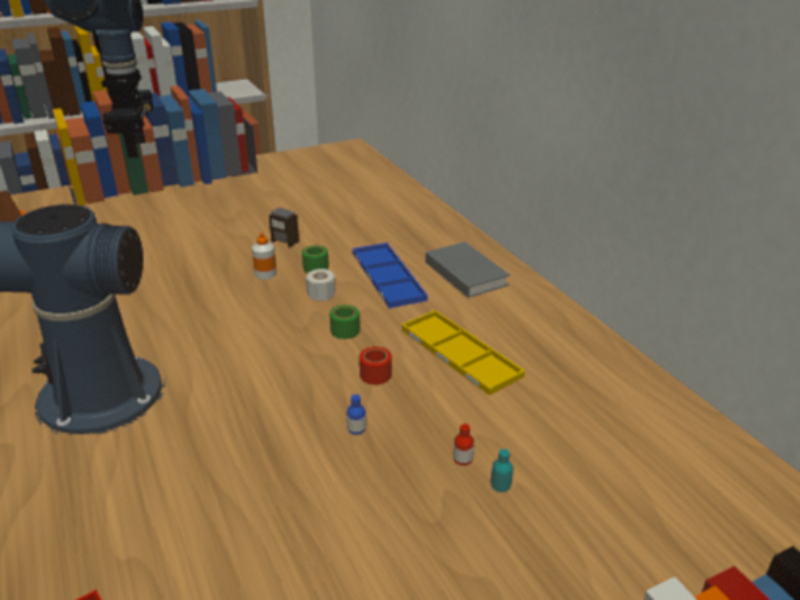

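The two scene pictures show what could be mistaken for what (800x600, picture a):
- **Green rolls:** (375,270), about 0.47 m from the base, and (462,225), about 0.57 m. I take the first, as it is nearer.
- **Ink bottles:** red (236,378), turquoise (212,407) and blue (256,308). I take the red one.
- **Red roll:** (322,304), left alone.

Next I fit precise poses.

Run:
```python
from h import *
from scipy.optimize import least_squares
C={n:cloud(n) for n in("scene","side")}
def pts(xy,r,z0,z1):
    o={}
    for n,(p,W,c) in C.items():
        m=(np.hypot(W[...,0]-xy[0],W[...,1]-xy[1])<r)&(W[...,2]>z0)&(W[...,2]<z1)
        o[n]=W[m]
    return o
for l,xy,rad,z1 in(("red_ink",(.49,-.426),.016,.041),("label",(.476,.146),.03,.05),("glue",(.394,.275),.025,.068),("green",(.465,-.009),.03,.05)):
    for n,q in pts(xy,.045,.01,z1).items():
        side=q[q[:,2]<z1-.008]
        # visible outer points: circle of known radius
        f=least_squares(lambda c:np.hypot(side[:,0]-c[0],side[:,1]-c[1])-rad,xy,loss="soft_l1",f_scale=.002)
        print(l,n,len(side),np.round(f.x,4),"rms",round(float(np.sqrt(np.mean(f.fun**2))),4),"zmax",round(q[:,2].max(),3))
for n,q in pts((.483,.405),.06,.025,.095).items():
    t=q[q[:,2]>.06]; r=cv2.minAreaRect((t[:,:2]*1000).astype(np.float32)); print("stamp",n,len(t),r)
for l,lo,hi in(("yellow",(15,80,90),(38,255,255)),("blue",(100,120,60),(125,255,255))):
    a=[]
    for n,(p,W,c) in C.items():
        m=cv2.inRange(cv2.cvtColor(p,cv2.COLOR_BGR2HSV),lo,hi)>0
        m&=(W[...,2]<.022)&(W[...,2]>-.005)&(W[...,0]>.5)&(W[...,0]<.75)&(abs(W[...,1])<.4)
        k,lab,st,_=cv2.connectedComponentsWithStats(m.astype(np.uint8)); m=lab==1+st[1:,4].argmax()
        q=W[m]; print(l,n,len(q),cv2.minAreaRect((q[:,:2]*1000).astype(np.float32)))
p=C["scene"][0];s=C["side"][0]
cv2.imwrite("pics/c.png",np.hstack([cv2.resize(p[100:220,190:340],(400,320)),cv2.resize(s[120:320,160:360],(320,320))]))
```

```text
red_ink scene 43 [ 0.4942 -0.4223] rms 0.0012 zmax 0.041
red_ink side 94 [ 0.4929 -0.4232] rms 0.0014 zmax 0.04
label scene 127 [0.4767 0.149 ] rms 0.0071 zmax 0.05
label side 170 [0.4743 0.148 ] rms 0.0058 zmax 0.049
glue scene 112 [0.3934 0.2835] rms 0.0021 zmax 0.067
glue side 185 [0.3922 0.2826] rms 0.0026 zmax 0.068
green scene 152 [ 0.469  -0.0088] rms 0.0059 zmax 0.05
green side 219 [ 0.4651 -0.0083] rms 0.0053 zmax 0.048
stamp scene 119 ((487.798828125, 410.6205139160156), (39.704010009765625, 60.043907165527344), 33.84413146972656)
stamp side 151 ((478.2215576171875, 409.97186279296875), (45.302207946777344, 63.41010284423828), 42.99048614501953)
yellow scene 10425 ((625.0110473632812, -0.146392822265625), (249.94093322753906, 799.6599731445312), 0.0024598874151706696)
yellow side 9160 ((624.9949951171875, -0.050567626953125), (799.8346557617188, 249.86709594726562), 89.99163818359375)
blue scene 1230 ((639.4786376953125, 152.44769287109375), (263.0446472167969, 92.15522003173828), 84.07670593261719)
blue side 943 ((635.8536376953125, 151.22491455078125), (263.5411071777344, 88.28578186035156), 84.3988037109375)
```

View pics/c.png

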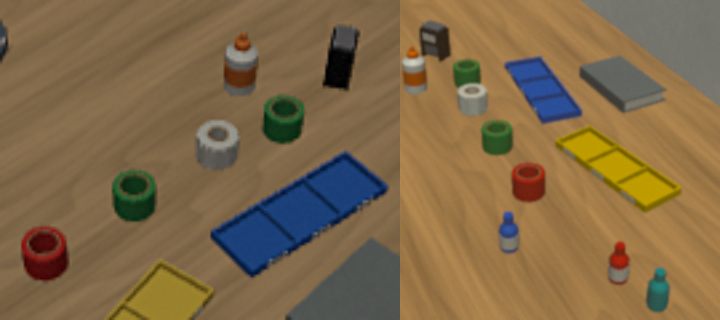

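The crop confirms the choices: red ink with its white label and red cap, turquoise beyond it, and the near green roll between the red roll and the white labels. I move over the stamp for a close look.

Call:
{"name": "step_arm", "arguments": {
  "rows": [
    [0.035,-0.0225,-0.005,0,0,-4.15],
    [0.035,-0.0225,-0.005,0,0,-4.15],
    [0.035,-0.0225,-0.005,0,0,-4.15],
    [0.035,-0.0225,-0.005,0,0,-4.15],
    [0.035,-0.0225,-0.005,0,0,-4.15],
    [0.035,-0.0225,-0.005,0,0,-4.15],
    [0.035,-0.0225,-0.005,0,0,-4.15],
    [0.035,-0.0225,-0.005,0,0,-4.15],
    [0,0,0,0,0,0],
    [0,0,0,0,0,0]
  ],
  "jaw": 0.087,
  "squeeze": 15
}}

```text
time: 2.45
position: [0.4809, 0.4117, 0.3646]
tool_rot: [0.438, 0.899, -0.0, -0.0]
ft_force: [-0.4, 0.2, 0.2]
grip_width: 0.087
grip_force: 0.0
```

```bash
cat >> h.py <<'E'
def st():
    o=get_obs();m=R.from_quat(o["tool_rot"]).as_matrix()
    print("t",round(o["time"],2),"p",np.round(o["position"],4),"yaw",round(np.degrees(np.arctan2(m[1,1],m[0,1])),2),"z",np.round(m[:,2],3),"grip",round(o["grip_width"],4),round(o["grip_force"],1),"F",np.round(o["ft_force"],1));return o
def show(p,name): cv2.imwrite("pics/"+name,p)
def rect(q,tol=None):
    r=cv2.minAreaRect((q[:,:2]*1000).astype(np.float32)); return [np.round(x,1).tolist() for x in (r[0],r[1])]+[round(r[2],1)]
def near(W,xy,r,z0,z1): return W[(np.hypot(W[...,0]-xy[0],W[...,1]-xy[1])<r)&(W[...,2]>z0)&(W[...,2]<z1)]
E
python3 - <<'E'
from h import *
st();p,W,c=cloud("wrist");show(p,"d.png");print(c["fov_y"],np.round(np.array(c["mount"]),3).tolist())
for z0,z1 in((.06,.078),(.065,.1),(.078,.1)):
    q=near(W,(.484,.41),.07,z0,z1);print(z0,len(q),rect(q))
print([(r["confidence"],r["extent"]) for r in cut_out("stamp","wrist")])
E
```

```text
t 2.45 p [0.4809 0.4117 0.3646] yaw 38.01 z [-0.001  0.    -1.   ] grip 0.087 0.0 F [-0.4  0.2  0.2]
70.00932400083751 [[0.0, 0.954, 0.298, 0.083], [1.0, -0.001, 0.002, 0.0], [0.002, 0.298, -0.954, 0.02], [0.0, 0.0, 0.0, 1.0]]
0.06 649 [[483.0, 415.4], [40.7, 58.0], 32.8]
0.065 2107 [[483.0, 415.4], [40.6, 58.0], 32.7]
0.078 1502 [[483.3, 415.4], [32.0, 50.4], 32.9]
[(0.96, [263.6, 184.3, 46.4, 64.5])]
```

View pics/d.png

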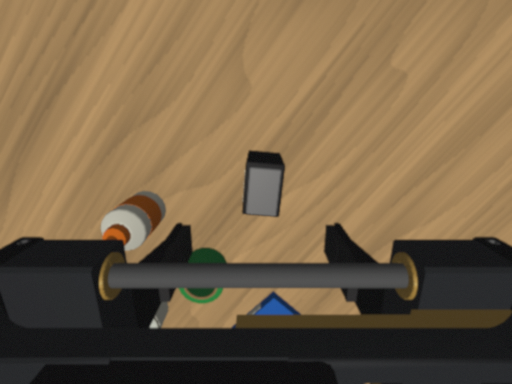

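The wrist view shows the stamp upright at (263,184) with nothing between the fingers. The fit gives 40.7 x 58 mm, which matches the given size.

Call:
{"name": "step_arm", "arguments": {
  "rows": [
    [0.001,0.002,-0.03,0,0,-2.6],
    [0.001,0.0017,-0.04,0,0,-2.6],
    [0,0,-0.04,0,0,0],
    [0,0,-0.0246,0,0,0],
    [0,0,-0.01,0,0,0],
    [0,0,0,0,0,0],
    [0,0,0,0,0,0]
  ]
}}

```text
time: 3.42
position: [0.4834, 0.416, 0.2215]
tool_rot: [0.478, 0.878, 0.001, 0.001]
ft_force: [0.1, -0.2, 1.0]
grip_width: 0.0872
grip_force: 0.0
```

Call:
{"name": "step_arm", "arguments": {
  "rows": [
    [0,0,0,0,0,0],
    [0,0,0,0,0,0],
    [0,0,0,0,0,0],
    [0,0,0,0,0,0],
    [0,0,0,0,0,0]
  ],
  "jaw": 0.025,
  "squeeze": 15
}}

```text
time: 4.05
position: [0.4832, 0.4154, 0.2201]
tool_rot: [0.479, 0.878, -0.0, -0.0]
ft_force: [0.0, 0.4, 0.6]
grip_width: 0.045
grip_force: 0.0
```

Call:
{"name": "step_arm", "arguments": {
  "rows": [
    [0,0,0,0,0,0],
    [0,0,0,0,0,0],
    [0,0,0,0,0,0],
    [0,0,0,0,0,0],
    [0,0,0.01,0,0,0],
    [0,0,0.04,0,0,0],
    [0,0,0.05,0,0,0],
    [0,0,0.05,0,0,0]
  ]
}}

```text
time: 5.05
position: [0.4828, 0.4152, 0.3719]
tool_rot: [0.479, 0.878, -0.0, -0.0]
ft_force: [0.5, 0.7, -0.2]
grip_width: 0.0397
grip_force: 15.0
```

Run:
```python
from h import *
st()
for n in("scene","side"):
    p,W,c=cloud(n);hsv=cv2.cvtColor(p,cv2.COLOR_BGR2HSV)
    print(n,hsv[230,237] if n=="scene" else hsv[225,290])
    for l,lo,hi in(("yellow",(22,170,80),(34,255,255)),("blue",(100,120,60),(125,255,255))):
        m=cv2.inRange(hsv,lo,hi)>0
        m&=(W[...,2]<.022)&(W[...,2]>-.005)&(W[...,0]>.5)&(W[...,0]<.75)&(abs(W[...,1])<.4)
        k,lab,s,_=cv2.connectedComponentsWithStats(m.astype(np.uint8)); m=lab==1+s[1:,4].argmax()
        print(l,n,m.sum(),rect(W[m]),"rim",rect(W[m&(W[...,2]>.012)]))
```

```text
t 5.05 p [0.4828 0.4152 0.3719] yaw 32.81 z [-0.001 -0.    -1.   ] grip 0.0397 15.0 F [ 0.5  0.7 -0.2]
scene [ 23 180 156]
yellow scene 1649 [[636.9, -171.4], [89.4, 259.1], 11.0] rim [[637.2, -173.1], [89.4, 255.6], 11.0]
blue scene 1231 [[639.7, 151.8], [258.5, 90.2], 84.0] rim [[640.3, 150.9], [256.6, 88.9], 84.2]
side [ 25 255 192]
yellow side 1703 [[643.0, -171.3], [109.2, 260.5], 11.1] rim [[635.0, -173.9], [92.5, 258.5], 11.1]
blue side 940 [[635.7, 152.3], [263.4, 89.1], 83.5] rim [[635.0, 150.1], [259.4, 87.6], 83.9]
```

Call:
{"name": "step_arm", "arguments": {
  "rows": [
    [0.006,-0.022,0,0,0,-1.8],
    [0.0114,-0.0421,0,0,0,-1.8],
    [0.0114,-0.0421,0,0,0,-1.8],
    [0.0114,-0.0421,0,0,0,-1.8],
    [0.0114,-0.0421,0,0,0,-1.8],
    [0.0114,-0.0421,0,0,0,-1.8],
    [0.0114,-0.0421,0,0,0,-1.8],
    [0.0114,-0.0421,0,0,0,-1.8],
    [0.0114,-0.0421,0,0,0,-1.8],
    [0.0114,-0.0421,0,0,0,-1.8],
    [0.0114,-0.0421,0,0,0,-1.8],
    [0.0114,-0.0421,0,0,0,-2]
  ]
}}

```text
time: 6.65
position: [0.6134, -0.0721, 0.3679]
tool_rot: [0.637, 0.771, -0.001, -0.002]
ft_force: [0.8, -0.0, -0.5]
grip_width: 0.04
grip_force: 15.0
```

Call:
{"name": "step_arm", "arguments": {
  "rows": [
    [0.0058,-0.021,0,0,0,0],
    [0,0,-0.03,0,0,0],
    [0,0,-0.03,0,0,0],
    [0,0,0,0,0,0]
  ]
}}

```text
time: 7.15
position: [0.6185, -0.0902, 0.3067]
tool_rot: [0.636, 0.772, -0.002, -0.004]
ft_force: [-0.4, 0.5, -1.3]
grip_width: 0.0401
grip_force: 15.0
```

Run:
```python
from h import *
st();p,W,c=cloud("wrist");show(p,"e.png")
m=cv2.inRange(cv2.cvtColor(p,cv2.COLOR_BGR2HSV),(20,170,60),(34,255,255))>0
m&=(W[...,2]<.022)&(W[...,2]>-.005);print(m.sum(),rect(W[m]),"rim",rect(W[m&(W[...,2]>.013)]))
```

```text
t 7.15 p [ 0.6185 -0.0902  0.3067] yaw 11.03 z [-0.009  0.003 -1.   ] grip 0.0401 15.0 F [-0.4  0.5 -1.3]
3766 [[631.8, -146.6], [87.1, 208.3], 11.8] rim [[630.2, -142.7], [86.8, 199.0], 10.8]
```

View pics/e.png

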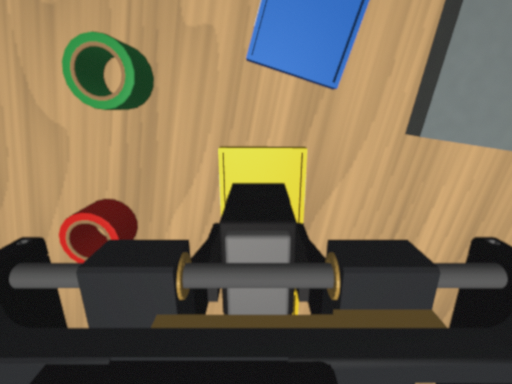

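The wrist view agrees with the tray fit to about 2 mm: its far edge is near (611,-46) mm, and the stamp at (258,265) hangs over the end compartment. I lower it.

Call:
{"name": "step_arm", "arguments": {
  "rows": [
    [0,0,-0.03,0,0,0],
    [0,0,-0.03,0,0,0],
    [0,0,-0.015,0,0,0],
    [0,0,0,0,0,0],
    [0,0,0,0,0,0],
    [0,0,0,0,0,0]
  ]
}}

```text
time: 7.95
position: [0.6209, -0.0908, 0.2365]
tool_rot: [0.636, 0.772, 0.0, 0.001]
ft_force: [0.1, -0.2, -1.4]
grip_width: 0.04
grip_force: 15.0
```

```bash
python3 -c "
from h import *
st()"
```

```text
t 7.95 p [ 0.6209 -0.0908  0.2365] yaw 11.02 z [ 0.002 -0.001 -1.   ] grip 0.04 15.0 F [ 0.1 -0.2 -1.4]
```

Call:
{"name": "step_arm", "arguments": {
  "rows": [
    [0,0,-0.005,0,0,0],
    [0,0,-0.004,0,0,0],
    [0,0,-0.002,0,0,0],
    [0,0,-0.001,0,0,0],
    [0,0,0,0,0,0],
    [0,0,0,0,0,0]
  ]
}}

```text
time: 8.7
position: [0.6203, -0.0906, 0.224]
tool_rot: [0.636, 0.772, -0.0, -0.0]
ft_force: [-1.2, 0.7, 5.4]
grip_width: 0.0397
grip_force: 15.0
```

Call:
{"name": "step_arm", "arguments": {
  "rows": [
    [0,0,0,0,0,0],
    [0,0,0,0,0,0],
    [0,0,0,0,0,0],
    [0,0,0.01,0,0,0],
    [0,0,0.05,0,0,0],
    [0,0,0.05,0,0,0],
    [-0.012,-0.035,0.01,0,0,0],
    [-0.015,-0.035,0,0,0,0],
    [-0.015,-0.035,0,0,0,0],
    [-0.015,-0.035,0,0,0,0],
    [-0.015,-0.035,0,0,0,0],
    [-0.015,-0.035,0,0,0,0]
  ],
  "jaw": 0.07
}}

```text
time: 10.2
position: [0.5328, -0.3018, 0.3439]
tool_rot: [0.636, 0.772, 0.0, 0.0]
ft_force: [0.2, 0.2, -0.3]
grip_width: 0.0702
grip_force: 0.0
```

Call:
{"name": "step_arm", "arguments": {
  "rows": [
    [-0.014,-0.045,-0.01,0,0,0],
    [-0.014,-0.05,-0.01,0,0,0],
    [-0.01,-0.035,-0.01,0,0,0],
    [0,0,0,0,0,0],
    [0,0,0,0,0,0]
  ]
}}

```text
time: 10.82
position: [0.4953, -0.4302, 0.3134]
tool_rot: [0.636, 0.772, 0.0, -0.0]
ft_force: [0.9, 0.9, -0.7]
grip_width: 0.0702
grip_force: 0.0
```

Run:
```python
from h import *
from scipy.optimize import least_squares
o=st();p,W,c=cloud("wrist");show(p,"f.png")
q=near(W,(.493,-.423),.04,.01,.041)
f=least_squares(lambda c:np.hypot(q[:,0]-c[0],q[:,1]-c[1])-.016,(.493,-.423),loss="soft_l1",f_scale=.002);print(len(q),f.x)
q=near(W,(.493,-.423),.04,.064,.075);print("cap",len(q),(q.min(0)+q.max(0))/2)
p,W,c=cloud("scene")
q=near(W,(.62,-.09),.05,.045,.11);print("stamp",len(q),np.round(q[:,2].max(),3),rect(q[q[:,2]>.06]))
```

```text
t 10.82 p [ 0.4953 -0.4302  0.3134] yaw 11.0 z [ 0.     0.001 -1.   ] grip 0.0702 0.0 F [ 0.9  0.9 -0.7]
243 [ 0.49274441 -0.42150305]
cap 293 [ 0.4929012  -0.42131091  0.06770119]
stamp 269 0.093 [[623.5, -93.2], [40.5, 59.2], 6.2]
```

View pics/f.png

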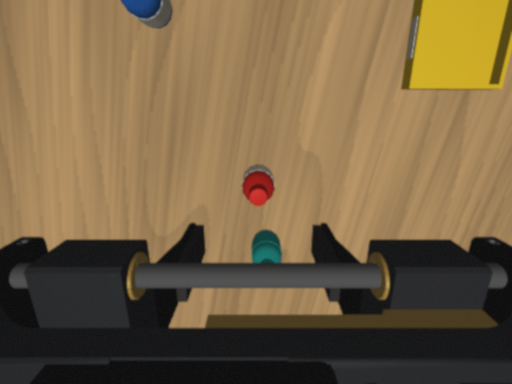

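The red bottle is at (258,187) with its cap and label visible; the turquoise one at (266,247) is clear of the finger paths.

Call:
{"name": "step_arm", "arguments": {
  "rows": [
    [-0.0015,0.005,-0.03,0,0,0],
    [-0.001,0.0038,-0.03,0,0,0],
    [0,0,-0.03,0,0,0],
    [0,0,-0.0154,0,0,0],
    [0,0,-0.01,0,0,0],
    [0,0,0,0,0,0],
    [0,0,0,0,0,0]
  ]
}}

```text
time: 11.8
position: [0.4933, -0.4222, 0.1988]
tool_rot: [0.636, 0.772, -0.0, 0.001]
ft_force: [-0.6, -0.1, 0.3]
grip_width: 0.0698
grip_force: 0.0
```

Call:
{"name": "step_arm", "arguments": {
  "rows": [
    [0,0,0,0,0,0],
    [0,0,0,0,0,0],
    [0,0,0,0,0,0],
    [0,0,0,0,0,0],
    [0,0,0,0,0,0],
    [0,0,0,0,0,0],
    [0,0,0,0,0,0]
  ],
  "jaw": 0.02,
  "squeeze": 12
}}

```text
time: 12.68
position: [0.4929, -0.4219, 0.1978]
tool_rot: [0.636, 0.772, 0.0, 0.0]
ft_force: [-0.5, 0.9, 1.2]
grip_width: 0.0315
grip_force: 12.0
```

Call:
{"name": "step_arm", "arguments": {
  "rows": [
    [0,0,0.02,0,0,0],
    [0,0,0.04,0,0,0],
    [0.0265,0.0278,0.02,0,0,0],
    [0.0265,0.0278,0.01,0,0,0],
    [0.0265,0.0278,0,0,0,0],
    [0.0265,0.0278,0,0,0,0],
    [0.0265,0.0278,0,0,0,0],
    [0.0265,0.0272,0,0,0,0],
    [0,0,0,0,0,0],
    [0,0,-0.04,0,0,0],
    [0,0,-0.025,0,0,0],
    [0,0,0,0,0,0]
  ]
}}

```text
time: 14.18
position: [0.6505, -0.2559, 0.2212]
tool_rot: [0.636, 0.771, -0.001, -0.002]
ft_force: [-0.1, 0.3, -0.0]
grip_width: 0.0316
grip_force: 12.0
```

Call:
{"name": "step_arm", "arguments": {
  "rows": [
    [0,0,-0.01,0,0,0],
    [0,0,0,0,0,0],
    [0,0,0,0,0,0]
  ]
}}

```text
time: 14.55
position: [0.6521, -0.256, 0.2137]
tool_rot: [0.636, 0.772, 0.0, 0.001]
ft_force: [0.6, -0.3, 0.3]
grip_width: 0.0314
grip_force: 12.0
```

Over the end compartment with 12 mm to go; I lower gently.

Call:
{"name": "step_arm", "arguments": {
  "rows": [
    [0,0,-0.005,0,0,0],
    [0,0,-0.003,0,0,0],
    [0,0,-0.002,0,0,0],
    [0,0,-0.001,0,0,0],
    [0,0,0,0,0,0],
    [0,0,0,0,0,0]
  ]
}}

```text
time: 15.3
position: [0.6519, -0.2557, 0.2018]
tool_rot: [0.636, 0.772, 0.0, 0.0]
ft_force: [1.6, 0.8, 0.3]
grip_width: 0.0315
grip_force: 12.0
```

Call:
{"name": "step_arm", "arguments": {
  "rows": [
    [0,0,-0.0007,0,0,0],
    [0,0,0,0,0,0],
    [0,0,0,0,0,0]
  ]
}}

```text
time: 15.68
position: [0.6519, -0.2557, 0.2017]
tool_rot: [0.636, 0.772, -0.0, 0.0]
ft_force: [-1.2, 0.8, 5.0]
grip_width: 0.0314
grip_force: 12.0
```

Call:
{"name": "step_arm", "arguments": {
  "rows": [
    [0,0,0,0,0,0],
    [0,0,0,0,0,0],
    [0,0,0,0,0,0],
    [0,0,0.01,0,0,0],
    [0,0,0.05,0,0,0],
    [0,0,0.05,0,0,0],
    [-0.0196,0.0417,0.018,0,0,0],
    [-0.0196,0.0417,0,0,0,0],
    [-0.0196,0.0417,0,0,0,0],
    [-0.0196,0.0417,0,0,0,0],
    [-0.0196,0.0417,0,0,0,0],
    [-0.0196,0.0417,0,0,0,0]
  ],
  "jaw": 0.065
}}

```text
time: 17.18
position: [0.5337, -0.0043, 0.3299]
tool_rot: [0.636, 0.772, 0.0, 0.001]
ft_force: [0.4, 0.4, 0.8]
grip_width: 0.0652
grip_force: 0.0
```

Call:
{"name": "step_arm", "arguments": {
  "rows": [
    [-0.0196,0.0417,0,0,0,0],
    [-0.0196,0.0417,0,0,0,0],
    [-0.0196,0.0417,0,0,0,0],
    [0,0,0,0,0,0],
    [0,0,0,0,0,0]
  ],
  "jaw": 0.087
}}

```text
time: 17.8
position: [0.476, 0.1196, 0.3297]
tool_rot: [0.636, 0.772, 0.001, 0.001]
ft_force: [-0.2, 0.6, 0.4]
grip_width: 0.0868
grip_force: 0.0
```

Run:
```python
from h import *
o=st();p,W,c=cloud("wrist");show(p,"g.png")
q=near(W,(.4755,.1485),.045,.038,.055);print("label",len(q),np.round((q.min(0)+q.max(0))/2,4),np.round(np.ptp(q,axis=0),3),cv2.minEnclosingCircle((q[:,:2]*1000).astype(np.float32)))
q=near(W,(.392,.283),.035,.03,.068)
from scipy.optimize import least_squares
f=least_squares(lambda c:np.hypot(q[:,0]-c[0],q[:,1]-c[1])-.025,(.392,.283),loss="soft_l1",f_scale=.002);print("glue",len(q),f.x)
p,W,c=cloud("scene")
q=near(W,(.652,-.2555),.03,.02,.1);print("ink",len(q),np.round(q[:,2].max(),3),np.round((q.min(0)+q.max(0))/2,3))
m=cv2.inRange(cv2.cvtColor(p,cv2.COLOR_BGR2HSV),(22,170,80),(34,255,255))>0
m&=(W[...,2]<.022)&(W[...,2]>.011)&(W[...,0]>.5)&(W[...,0]<.75)&(abs(W[...,1])<.4);print("tray",rect(W[m]))
cv2.imwrite("pics/g2.png",cv2.resize(p[120:280,150:350],(750,600)))
```

```text
t 17.8 p [0.476  0.1196 0.3297] yaw 11.06 z [ 0.002 -0.    -1.   ] grip 0.0868 0.0 F [-0.2  0.6  0.4]
label 2467 [0.4747 0.1497 0.0425] [0.062 0.062 0.009] ((474.83642578125, 150.04440307617188), 31.36288070678711)
glue 753 [0.39204368 0.28370869]
ink 120 0.078 [ 0.655 -0.259  0.05 ]
tray [[637.5, -173.5], [89.4, 256.2], 11.1]
```

View pics/g2.png

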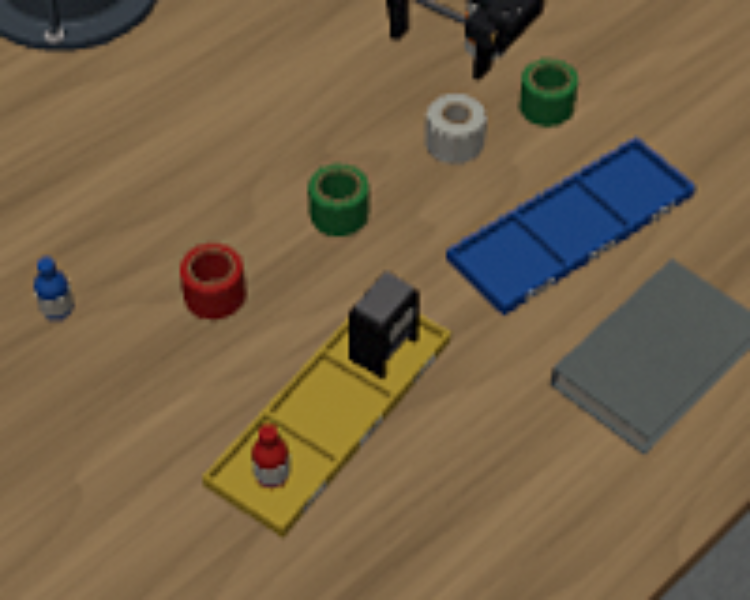

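The stamp at (385,320) and the red ink at (268,458) stand in the end compartments, and the tray has not moved. Next is the label roll.

Call:
{"name": "step_arm", "arguments": {
  "rows": [
    [-0.0006,0.015,0,0,0,0],
    [-0.0006,0.0152,-0.01,0,0,0],
    [0,0,-0.04,0,0,0],
    [0,0,-0.04,0,0,0],
    [0,0,-0.03,0,0,0],
    [0,0,-0.0117,0,0,0],
    [0,0,0,0,0,0],
    [0,0,0,0,0,0]
  ]
}}

```text
time: 18.9
position: [0.4747, 0.15, 0.1981]
tool_rot: [0.636, 0.772, 0.001, 0.001]
ft_force: [-0.2, -0.4, -0.3]
grip_width: 0.0872
grip_force: 0.0
```

Call:
{"name": "step_arm", "arguments": {
  "rows": [
    [0,0,0,0,0,0],
    [0,0,0,0,0,0],
    [0,0,0,0,0,0],
    [0,0,0,0,0,0],
    [0,0,0,0,0,0],
    [0,0,0,0,0,0]
  ],
  "jaw": 0.045,
  "squeeze": 15
}}

```text
time: 19.65
position: [0.4745, 0.1498, 0.1977]
tool_rot: [0.636, 0.772, 0.0, 0.0]
ft_force: [-0.4, 0.8, 5.5]
grip_width: 0.0585
grip_force: 15.0
```

Call:
{"name": "step_arm", "arguments": {
  "rows": [
    [0,0,0.02,0,0,0],
    [0,0,0.06,0,0,0],
    [0,0,0.06,0,0,0],
    [0.018,-0.0359,0,0,0,0],
    [0.018,-0.0359,0,0,0,0],
    [0.018,-0.0359,0,0,0,0],
    [0.018,-0.0359,0,0,0,0],
    [0.018,-0.0359,0,0,0,0],
    [0.018,-0.0359,0,0,0,0],
    [0.018,-0.0359,0,0,0,0],
    [0.018,-0.0359,0,0,0,0],
    [0.018,-0.0356,0,0,0,0]
  ]
}}

```text
time: 21.15
position: [0.6363, -0.174, 0.3362]
tool_rot: [0.636, 0.772, -0.0, -0.001]
ft_force: [0.5, 0.9, -0.9]
grip_width: 0.0587
grip_force: 15.0
```

Call:
{"name": "step_arm", "arguments": {
  "rows": [
    [0,0,0,0,0,0],
    [0,0,-0.04,0,0,0],
    [0,0,-0.05,0,0,0],
    [0,0,-0.03,0,0,0],
    [0,0,-0.005,0,0,0],
    [0,0,0,0,0,0],
    [0,0,0,0,0,0],
    [0,0,0,0,0,0]
  ]
}}

```text
time: 22.15
position: [0.6368, -0.1731, 0.214]
tool_rot: [0.636, 0.772, 0.0, 0.001]
ft_force: [-1.2, -0.1, -0.9]
grip_width: 0.0583
grip_force: 15.0
```

Call:
{"name": "step_arm", "arguments": {
  "rows": [
    [0,0,-0.005,0,0,0],
    [0,0,-0.003,0,0,0],
    [0,0,-0.002,0,0,0],
    [0,0,-0.001,0,0,0],
    [0,0,-0.0008,0,0,0],
    [0,0,0,0,0,0],
    [0,0,0,0,0,0]
  ]
}}

```text
time: 23.02
position: [0.6361, -0.1729, 0.2017]
tool_rot: [0.636, 0.772, -0.0, -0.0]
ft_force: [-2.7, -0.1, 7.1]
grip_width: 0.0586
grip_force: 15.0
```

Call:
{"name": "step_arm", "arguments": {
  "rows": [
    [0,0,0,0,0,0],
    [0,0,0,0,0,0],
    [0,0,0,0,0,0],
    [0,0,0.01,0,0,0],
    [0,0,0.06,0,0,0],
    [0,0,0.06,0,0,0],
    [-0.0204,0.0381,0.01,0,0,-1.4],
    [-0.0204,0.0381,0,0,0,-1.4],
    [-0.0204,0.0381,0,0,0,-1.4],
    [-0.0204,0.0381,0,0,0,-1.4],
    [-0.0204,0.0381,0,0,0,-1.4],
    [-0.0204,0.0381,0,0,0,-1.4]
  ],
  "jaw": 0.082
}}

```text
time: 24.52
position: [0.5132, 0.0567, 0.3413]
tool_rot: [0.691, 0.723, 0.0, 0.0]
ft_force: [0.5, 0.6, -0.1]
grip_width: 0.0821
grip_force: 0.0
```

Call:
{"name": "step_arm", "arguments": {
  "rows": [
    [-0.0204,0.0381,0,0,0,-1.4],
    [-0.0204,0.0381,0,0,0,-1.4],
    [-0.0204,0.0381,0,0,0,-1.4],
    [-0.0204,0.0381,0,0,0,-1.4],
    [-0.0204,0.0381,0,0,0,-1.5],
    [-0.0204,0.0381,0,0,0,-1.5],
    [0,0,0,0,0,0],
    [0,0,0,0,0,0]
  ]
}}

```text
time: 25.52
position: [0.3917, 0.2841, 0.341]
tool_rot: [0.743, 0.67, 0.0, 0.0]
ft_force: [0.0, 0.7, 0.5]
grip_width: 0.082
grip_force: 0.0
```

Run:
```python
from h import *
o=st()
p,W,c=cloud("scene")
for n,xy in(("label",(.636,-.173)),("stamp",(.62,-.0905)),("ink",(.652,-.2555))):
    q=near(W,xy,.035,.025,.1);print(n,len(q),np.round(q[:,2].max(),3),np.round((q.min(0)+q.max(0))/2,3))
p,W,c=cloud("wrist");show(p,"h.png")
q=near(W,(.392,.2837),.045,.03,.12);print(len(q),np.round((q.min(0)+q.max(0))/2,3),q[:,2].max())
```

```text
t 25.52 p [0.3917 0.2841 0.341 ] yaw -5.93 z [ 0.001  0.    -1.   ] grip 0.082 0.0 F [0.  0.7 0.5]
label 281 0.056 [ 0.639 -0.175  0.04 ]
stamp 300 0.093 [ 0.625 -0.093  0.059]
ink 110 0.077 [ 0.655 -0.258  0.051]
2304 [0.392 0.284 0.068] 0.10508581765590516
```

View pics/h.png

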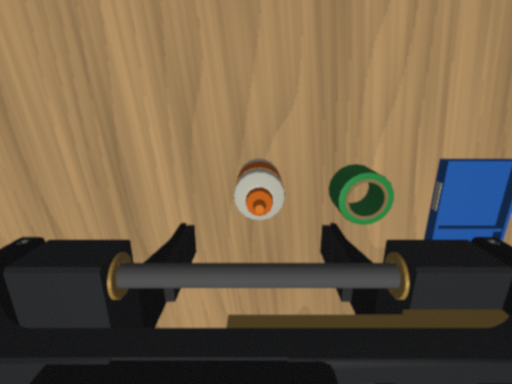

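The glue stands centred between the fingers at (260,195); the far green roll at (362,192) is clear of them.

Call:
{"name": "step_arm", "arguments": {
  "rows": [
    [0,0,-0.03,0,0,0],
    [0,0,-0.04,0,0,0],
    [0,0,-0.03,0,0,0],
    [0,0,-0.019,0,0,0],
    [0,0,0,0,0,0],
    [0,0,0,0,0,0]
  ]
}}

```text
time: 26.38
position: [0.3922, 0.2838, 0.2221]
tool_rot: [0.743, 0.669, 0.0, 0.0]
ft_force: [0.4, -0.3, -0.4]
grip_width: 0.0817
grip_force: 0.0
```

Call:
{"name": "step_arm", "arguments": {
  "rows": [
    [0,0,0,0,0,0],
    [0,0,0,0,0,0],
    [0,0,0,0,0,0],
    [0,0,0,0,0,0],
    [0,0,0,0,0,0],
    [0,0,0,0,0,0]
  ],
  "jaw": 0.036,
  "squeeze": 15
}}

```text
time: 27.12
position: [0.3917, 0.2843, 0.2218]
tool_rot: [0.743, 0.669, 0.0, 0.0]
ft_force: [0.3, -0.2, 3.0]
grip_width: 0.0494
grip_force: 15.0
```

Call:
{"name": "step_arm", "arguments": {
  "rows": [
    [0,0,0.02,0,0,0],
    [0,0,0.05,0,0,0],
    [0,0,0.05,0,0,0],
    [0.0285,-0.0056,0,0,0,0],
    [0.0285,-0.0056,0,0,0,0],
    [0.0285,-0.0056,0,0,0,0],
    [0.0285,-0.0056,0,0,0,0],
    [0.0285,-0.0056,0,0,0,0],
    [0.0285,-0.0056,0,0,0,0],
    [0.0285,-0.0056,0,0,0,0],
    [0.0285,-0.0056,0,0,0,0],
    [0.027,-0.0055,0,0,0,0]
  ]
}}

```text
time: 28.62
position: [0.6468, 0.2336, 0.3403]
tool_rot: [0.743, 0.669, -0.001, -0.001]
ft_force: [0.0, -0.4, -1.1]
grip_width: 0.0496
grip_force: 15.0
```

Call:
{"name": "step_arm", "arguments": {
  "rows": [
    [0,0,0,0,0,0],
    [0,0,-0.04,0,0,0],
    [0,0,-0.04,0,0,0],
    [0,0,-0.02,0,0,0],
    [0,0,-0.004,0,0,0],
    [0,0,0,0,0,0],
    [0,0,0,0,0,0]
  ]
}}

```text
time: 29.5
position: [0.6471, 0.2341, 0.2394]
tool_rot: [0.743, 0.669, 0.001, 0.001]
ft_force: [0.1, -0.5, -1.4]
grip_width: 0.0492
grip_force: 15.0
```

Run:
```python
from h import *
o=st();p,W,c=cloud("wrist");show(p,"i.png")
m=cv2.inRange(cv2.cvtColor(p,cv2.COLOR_BGR2HSV),(105,120,40),(125,255,255))>0
m&=(W[...,2]<.022)&(W[...,2]>.012);print(m.sum(),rect(W[m]))
p,W,c=cloud("side")
m=cv2.inRange(cv2.cvtColor(p,cv2.COLOR_BGR2HSV),(105,120,40),(125,255,255))>0
m&=(W[...,2]<.022)&(W[...,2]>.012)&(W[...,0]>.5);print(m.sum(),rect(W[m]))
```

```text
t 29.5 p [0.6471 0.2341 0.2394] yaw -5.98 z [ 0.003  0.001 -1.   ] grip 0.0492 15.0 F [ 0.1 -0.5 -1.4]
1564 [[643.7, 209.3], [145.1, 87.1], 84.1]
175 [[635.2, 149.8], [256.9, 86.9], 83.5]
```

View pics/i.png

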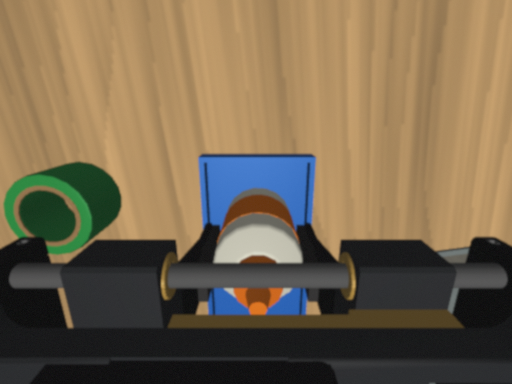

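The glue hangs at (258,240) over the end compartment; the tray's far edge agrees with my fit to 3 mm.

Call:
{"name": "step_arm", "arguments": {
  "rows": [
    [0,0,-0.005,0,0,0],
    [0,0,-0.003,0,0,0],
    [0,0,-0.002,0,0,0],
    [0,0,-0.001,0,0,0],
    [0,0,-0.001,0,0,0],
    [0,0,-0.0005,0,0,0],
    [0,0,0,0,0,0],
    [0,0,0,0,0,0]
  ]
}}

```text
time: 30.6
position: [0.6464, 0.2339, 0.2258]
tool_rot: [0.743, 0.669, 0.0, 0.0]
ft_force: [-1.9, -0.2, 5.5]
grip_width: 0.0493
grip_force: 15.0
```

Call:
{"name": "step_arm", "arguments": {
  "rows": [
    [0,0,0,0,0,0],
    [0,0,0,0,0,0],
    [0,0,0,0,0,0],
    [0,0,0.01,0,0,0],
    [0,0,0.06,0,0,0],
    [0,0,0.06,0,0,0],
    [-0.0226,-0.0303,0,0,0,0],
    [-0.0226,-0.0303,0,0,0,0],
    [-0.0226,-0.0303,0,0,0,0],
    [-0.0226,-0.0303,0,0,0,0],
    [-0.0226,-0.0303,0,0,0,0],
    [-0.0226,-0.0303,-0.01,0,0,0]
  ],
  "jaw": 0.087
}}

```text
time: 32.1
position: [0.5106, 0.0512, 0.3464]
tool_rot: [0.743, 0.669, 0.001, 0.001]
ft_force: [0.6, -0.5, -0.1]
grip_width: 0.0873
grip_force: 0.0
```

Call:
{"name": "step_arm", "arguments": {
  "rows": [
    [-0.0226,-0.0303,-0.02,0,0,0],
    [-0.0226,-0.0303,-0.02,0,0,0],
    [0,0,0,0,0,0],
    [0,0,0,0,0,0]
  ]
}}

```text
time: 32.6
position: [0.4665, -0.0086, 0.3058]
tool_rot: [0.743, 0.669, 0.001, 0.001]
ft_force: [0.6, 0.4, -1.1]
grip_width: 0.0873
grip_force: 0.0
```

Run:
```python
from h import *
o=st();p,W,c=cloud("wrist")
q=near(W,(.466,-.0085),.045,.038,.055);print("green",len(q),np.round((q.min(0)+q.max(0))/2,4),np.round(np.ptp(q,axis=0),3),cv2.minEnclosingCircle((q[:,:2]*1000).astype(np.float32)))
p,W,c=cloud("scene");q=near(W,(.647,.234),.035,.025,.13);print("glue",len(q),np.round(q[:,2].max(),3),np.round((q.min(0)+q.max(0))/2,3))
m=cv2.inRange(cv2.cvtColor(p,cv2.COLOR_BGR2HSV),(105,120,40),(125,255,255))>0
m&=(W[...,2]<.022)&(W[...,2]>.012)&(W[...,0]>.5);print(m.sum(),rect(W[m]))
```

```text
t 32.6 p [ 0.4665 -0.0086  0.3058] yaw -6.02 z [ 0.003 -0.    -1.   ] grip 0.0873 0.0 F [ 0.6  0.4 -1.1]
green 1959 [ 0.4654 -0.006   0.0426] [0.059 0.06  0.009] ((465.5323486328125, -6.012382984161377), 30.036426544189453)
glue 232 0.113 [0.649 0.227 0.069]
192 [[640.2, 151.5], [257.3, 89.5], 83.9]
```

Call:
{"name": "step_arm", "arguments": {
  "rows": [
    [-0.001,0.0026,-0.02,0,0,0],
    [0,0,-0.04,0,0,0],
    [0,0,-0.03,0,0,0],
    [0,0,-0.017,0,0,0],
    [0,0,0,0,0,0],
    [0,0,0,0,0,0]
  ]
}}

```text
time: 33.45
position: [0.4654, -0.0055, 0.1987]
tool_rot: [0.743, 0.67, 0.001, 0.001]
ft_force: [0.5, 1.0, -0.1]
grip_width: 0.087
grip_force: 0.0
```

Call:
{"name": "step_arm", "arguments": {
  "rows": [
    [0,0,0,0,0,0],
    [0,0,0,0,0,0],
    [0,0,0,0,0,0],
    [0,0,0,0,0,0],
    [0,0,0,0,0,0],
    [0,0,0,0,0,0]
  ],
  "jaw": 0.045,
  "squeeze": 15
}}

```text
time: 34.2
position: [0.465, -0.006, 0.1984]
tool_rot: [0.743, 0.669, 0.0, 0.001]
ft_force: [-0.1, 0.1, 5.4]
grip_width: 0.0603
grip_force: 15.0
```

Call:
{"name": "step_arm", "arguments": {
  "rows": [
    [0,0,0.02,0,0,0],
    [0,0,0.04,0,0,0],
    [0,0,0.04,0,0,0],
    [0.0273,0.0123,0,0,0,0],
    [0.0273,0.0123,0,0,0,0],
    [0.0273,0.0123,0,0,0,0],
    [0.0273,0.0123,0,0,0,0],
    [0.0273,0.0123,0,0,0,0],
    [0.0273,0.0125,0,0,0,0],
    [0,0,0,0,0,0],
    [0,0,-0.04,0,0,0],
    [0,0,-0.03,0,0,0]
  ]
}}

```text
time: 35.7
position: [0.6266, 0.0678, 0.2263]
tool_rot: [0.743, 0.669, -0.002, -0.001]
ft_force: [-0.0, 0.4, -1.1]
grip_width: 0.0601
grip_force: 15.0
```

Call:
{"name": "step_arm", "arguments": {
  "rows": [
    [0,0,-0.015,0,0,0],
    [0,0,0,0,0,0],
    [0,0,0,0,0,0],
    [0,0,0,0,0,0]
  ]
}}

```text
time: 36.2
position: [0.629, 0.0681, 0.2144]
tool_rot: [0.743, 0.669, 0.001, 0.001]
ft_force: [0.6, 1.3, -0.8]
grip_width: 0.0603
grip_force: 15.0
```

Call:
{"name": "step_arm", "arguments": {
  "rows": [
    [0,0,-0.005,0,0,0],
    [0,0,-0.003,0,0,0],
    [0,0,-0.002,0,0,0],
    [0,0,-0.001,0,0,0],
    [0,0,-0.0005,0,0,0],
    [0,0,0,0,0,0],
    [0,0,0,0,0,0]
  ]
}}

```text
time: 37.08
position: [0.6284, 0.0682, 0.2024]
tool_rot: [0.743, 0.669, -0.0, -0.0]
ft_force: [-2.5, -0.4, 4.3]
grip_width: 0.0602
grip_force: 15.0
```

Contact felt; I release, rise, and draw back for a final look.

Call:
{"name": "step_arm", "arguments": {
  "rows": [
    [0,0,0,0,0,0],
    [0,0,0,0,0,0],
    [0,0,0,0,0,0],
    [0,0,0.01,0,0,0],
    [0,0,0.05,0,0,0],
    [0,0,0.06,0,0,0],
    [0,0,0.06,0,0,0],
    [-0.03,0,0.01,0,0,0],
    [-0.03,0,0,0,0,0],
    [-0.03,0,0,0,0,0],
    [0,0,0,0,0,0],
    [0,0,0,0,0,0]
  ],
  "jaw": 0.082
}}

```text
time: 38.58
position: [0.5394, 0.068, 0.3923]
tool_rot: [0.743, 0.669, 0.001, 0.001]
ft_force: [1.2, 0.5, -0.1]
grip_width: 0.0822
grip_force: 0.0
```

Run:
```python
from h import *
st();p,W,c=cloud("scene");s,V,_=cloud("side")
for n,xy in(("green",(.629,.067)),("glue",(.647,.234)),("label",(.636,-.173)),("stamp",(.62,-.0905)),("ink",(.652,-.2555))):
    for X in(W,V):
        q=near(X,xy,.038,.025,.13);print(n,len(q),np.round((q.min(0)+q.max(0))/2,3),np.round(q[:,2].max(),3)if len(q) else 0)
cv2.imwrite("pics/j.png",np.hstack([cv2.resize(p[120:280,180:340],(400,400)),cv2.resize(s[120:310,180:370],(400,400))]))
```

```text
t 38.58 p [0.5394 0.068  0.3923] yaw -5.99 z [ 0.003 -0.    -1.   ] grip 0.0822 0.0 F [ 1.2  0.5 -0.1]
green 205 [0.63  0.067 0.04 ] 0.055
green 234 [0.625 0.066 0.039] 0.053
glue 232 [0.648 0.229 0.068] 0.111
glue 268 [0.645 0.227 0.068] 0.111
label 274 [ 0.638 -0.175  0.04 ] 0.055
label 327 [ 0.634 -0.177  0.04 ] 0.054
stamp 319 [ 0.625 -0.093  0.058] 0.091
stamp 451 [ 0.62  -0.095  0.058] 0.09
ink 113 [ 0.654 -0.259  0.052] 0.078
ink 170 [ 0.648 -0.261  0.051] 0.077
```

View pics/j.png

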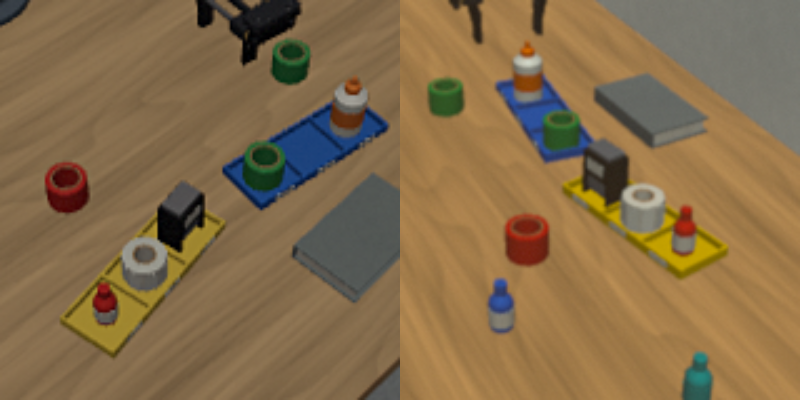

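Both pictures show each thing in its own compartment. In the left one the stamp is at (182,215), labels (145,262), red ink (105,304), glue (350,108) and green tape (264,165). The blue tray's middle compartment is empty, and everything else is where it was.

```bash
python3 -c "
from rig import hand_in
print(hand_in())"
```

```text
the job is handed in; nothing more can be done
None
```

Both desk kits are made up and handed in at about 39 s: the stamp, red ink and labels are in the yellow tray, the glue and the nearer green tape are in the blue tray with its middle compartment empty, and everything else was left where it was.

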